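# Set the stop on the mosaic stick gauge

### The arm

A 6-joint arm with a two-finger parallel gripper is mounted at the origin on the work surface. World frame = base frame: x ahead of the robot, y to its left, z up, the work surface at z = 0. Lengths are in m, angles in rad, forces in N, time in s.
With the tool pointing down it reaches from about 0.35 to 0.775 m from the base axis. Payload 5.5 kg.
Tool frame: the origin (TCP) lies on the centre line of the jaws, within the pads' length; the fingertips stand 11 mm ahead of it and the grasp point (between the pads) lies 8 mm behind it (env.tip_reach is the distance from the TCP to the fingertips, in m); z points along the fingers, x is the direction in which the jaws open and shut, and the axes are right-handed (so a half turn about z gives the same grasp; the last joint's range is limited). The gripper opens to 85 mm and grips with 20 to 120 N. Pads are 22 mm wide; open, the fingers measure 114 mm over their backs; the gripper's body (76 mm by 85 mm) begins 54 mm behind the grasp point. The pads swing forward as they close: fully open they stand 13 mm farther back than shut.
Start: joints at [1.182, 0.313, 0.046, 1.304, 0, 1.431], TCP at [0.142, 0.557, 0.242] pointing down, gripper open.
Joint ranges: [-2.76, 2.76], [-0.86, 1.69], [-1.03, 1.26], [-2.2, 2.34], [-1.47, 1.5], [-3.14, 3.14]. Speed limits (rad/s): [2.57, 2.57, 3.14, 3.14, 3.14, 3.14].

### API

Orientations are given as a unit quaternion [w, x, y, z].
In Python, from workcell import env gives the robot as it stands.
- The arm moves only by the tool carry_out, never from a script. Its argument "moves" is one flat list of numbers, 7 for each row, row after row: the gripper command: -1 is shut, 1 is fully open, values between are in proportion, then the shift along the tool's x, y, z in m, then the turn, a rotation vector about the tool's x, y, z in degrees. A call has exactly 5 rows; each row shifts and turns the pose as measured when the row begins, along the tool's axes as they then stand; what a row does not reach is not made up. A row lasts 1/8 s, in which the tool goes at most 62.5 mm and 10.7 degrees, less where a joint would pass 70% of its speed; a pose out of reach is approached as far as the arm can. A call is refused whole if a number of a shift passes 0.0625 or a number of a turn 10.7, either way. A call with a gripper value outside its range is refused whole. The fingers move at their own pace and stop on an object; "squeeze" is the grip in N (left out, the last holds). Time passes only in rows, so rows that do not move let the fingers close, or fill a call up. It gives the time, the measured TCP pose, the force and the opening at its end, in the units of the state.
- env.get_state(): the state, without advancing time (a new reading comes with each control period).
- env.read_camera(name): name is "scene" or "top" or "wrist"; returns the picture (384x512x3 uint8, red, green, blue); there is no depth.
- env.calibration(name): a dict with "camera_matrix" (3x3 intrinsics, pixels), "k1" (the pictures are not rectified: a ray, as slopes to the right and down, at radius r is drawn at 1 + k1 r^2 times it, then the intrinsics apply), "rvec" (rotation vector, rad) and "tvec" (3), from world to camera coordinates, as OpenCV has them; the wrist camera has in their place "hand_eye" (4x4, takes a point from camera to tool coordinates, whose origin is the TCP and whose axes are the tool frame's). Camera axes: x right, y down, z forward; pixel columns grow to the right and rows downward; lengths in m; the calibration is good to about 2 mm. A picture is of the moment at which its call begins: read the wrist's pose just before it. calibration takes no time and is no camera call.
- env.hand_in(): hands the job in, once; it reports no verdict.
The state is a dict: "clock": time; "joint_pos": joint angles; "qvel": joint speeds; "tau": joint torques, N m; "tcp_pos": TCP position; "orientation": TCP orientation; "wrist_force": force on the tool from outside, world axes, zero at the start; "ft_torque": the same for the moment, N m; "finger_gap": finger opening in m.
Only numpy, scipy, OpenCV 4.12 (cv2) and the standard library are available. Lean on these libraries where they do the work, as an engineer would, in place of code of your own. Each camera call takes 0.05 s, during which the arm holds its last target. There are 200 camera calls.

### The job

Two wooden length gauges for cutting mosaic sticks lie on the table. On the one whose sliding stop has a round knob, slide the stop along its track until the knob is level with (directly beside) the brass pointer clipped to that same gauge's edge, then let go. Leave the bar-shaped stop of the other gauge where it is.

Things in the scene. Friction and masses are not known exactly. Their poses are not given: they have to be found in the camera images.
- round_stop (a joint): Position of the round-knobbed stop along its track, m: 0 mid-track, positive along round_top's x; range -0.105 to 0.105. About 2.5 N of friction, no spring, stays where left. It starts within 20 mm of mid-track; the pointer is 45 to 90 mm from mid-track, at either end. Its gauge, left or right, is a fixed dark-wood board 290 x 80 x 18 mm, slot down its middle, a scale strip along one edge.
- round_top (a point): Centre of the top of the round knob to be moved: an upright pale-wood cylinder 30 mm across, 34 mm high, top 72 mm above the table, on a 14 mm thick stem on an aluminium carriage 36 (along track) x 34 mm whose top is 30 mm above the table. z up, x along the track, y towards the pointer's edge of the board. Tracks run away from the robot, turned up to 0.3 rad.
- pointer: Fixed brass arrow, 20 mm wide, 3 mm thick, on the edge of the round knob's gauge, tip to the track. Origin: its middle, 18 mm above the table, 31 mm beside the track's centre line; axes as round_top's. The stop is level with it when the knob's centre has x = 0 in this frame. A round steel screw head on the same edge and the other gauge's own arrow do not count.
- bar_top (a point): Centre of the top of the other gauge's stop, not to be moved: the same kind of board and carriage, but with a rectangular pale-wood bar 16 mm (along its track, x) x 44 mm, 34 mm high, top 72 mm above the table.

How it is judged:
At the end, for the whole second after the job is handed in: The centre of the round knob is level with the brass pointer of its gauge, to within 10 mm along the track, at rest, and the bar-shaped stop is within 12 mm of where it started (x of round_top in the frame of pointer between -0.01 and 0.01 m and velocity of joint round_stop between -0.01 and 0.01 m/s and distance of bar_top from where it was at the start of the episode below 0.012 m); the robot touches nothing.
It fails at once if the bar-shaped stop of the other gauge is moved by more than 12 mm (distance of bar_top from where it was at the start of the episode above 0.012 m).
It also fails if it takes over 29 s, if anything falls off the work surface, if the arm or the gripper's body presses on something with over 40 N, if the wrist force passes 120 N, or if a joint passes its speed limit or range.

## Working session

There is one attempt and no reset: what is moved stays moved. The work goes in short steps, Python scripts to look and compute and a tool call to move; the robot and the scene stay as the last step left them, time stands still between calls to the robot, and variables do not carry over. Pictures are saved under pics/ and viewed, about 8 in all and at most 12, crops included, and the job is handed in when it is done.

Besides the shell and the picture viewer there is one more tool, called after ">>>" by a JSON object that holds its "api" and its "payload". carry_out: Moves the arm, as the interface text tells. Its arguments: {"type":"object","properties":{"moves":{"type":"array"},"squeeze":{"type":"number"}},"required":["moves"]}

```bash
mkdir -p pics
python3 - <<'E'
from workcell import env
import cv2
for n in ("top","scene"):
    cv2.imwrite(f"pics/{n}0.png",env.read_camera(n)[:,:,::-1])
    print(n,env.calibration(n))
print(env.calibration("wrist"));print(env.get_state(),env.tip_reach)
E
```

```text
top {'camera_matrix': array([[388.88227247,   0.        , 258.3333075 ],
       [  0.        , 388.88227247, 186.62616837],
       [  0.        ,   0.        ,   1.        ]]), 'k1': -0.1347453445276917, 'rvec': array([ 2.16262807, -2.18573152,  0.03097134]), 'tvec': array([0.02790082, 0.53863165, 0.82260514])}
scene {'camera_matrix': array([[483.770034  ,   0.        , 247.38233595],
       [  0.        , 483.770034  , 192.43450427],
       [  0.        ,   0.        ,   1.        ]]), 'k1': -0.07265434767917486, 'rvec': array([ 1.72489904,  1.55693711, -0.82681395]), 'tvec': array([-0.0707125 , -0.24248449,  1.261908  ])}
{'camera_matrix': array([[331.45055401,   0.        , 260.08562583],
       [  0.        , 331.45055401, 191.34919357],
       [  0.        ,   0.        ,   1.        ]]), 'k1': 0.009179108756176231, 'hand_eye': array([[ 9.99999927e-01,  1.74926050e-04,  3.38608232e-04,
        -1.47410786e-04],
       [-2.76067101e-04,  9.44983447e-01,  3.27118033e-01,
        -8.45700653e-02],
       [-2.62757709e-04, -3.27118103e-01,  9.44983427e-01,
        -1.31518968e-01],
       [ 0.00000000e+00,  0.00000000e+00,  0.00000000e+00,
         1.00000000e+00]])}
{'clock': 0.1, 'joint_pos': array([1.18240208e+00, 3.13951022e-01, 4.50921641e-02, 1.30361533e+00,
       2.87314645e-05, 1.43121925e+00]), 'qvel': array([-0.00028721, -0.00318529,  0.00310445,  0.00069759, -0.00072701,
       -0.00083738]), 'tau': array([ 2.64619521e-03, -4.81721485e+01,  2.99244761e+01,  1.26903193e-02,
       -1.18183511e-04,  4.06786029e-06]), 'tcp_pos': array([0.14141736, 0.55688182, 0.24148323]), 'orientation': array([ 4.05419737e-04,  7.89384848e-01,  6.13898084e-01, -7.34607231e-04]), 'wrist_force': array([0.66323609, 0.49649111, 0.06521017]), 'ft_torque': array([-0.00724278, -0.03456293, -0.03265533]), 'finger_gap': 0.08541577552227914} 0.011
```

View pics/top0.png

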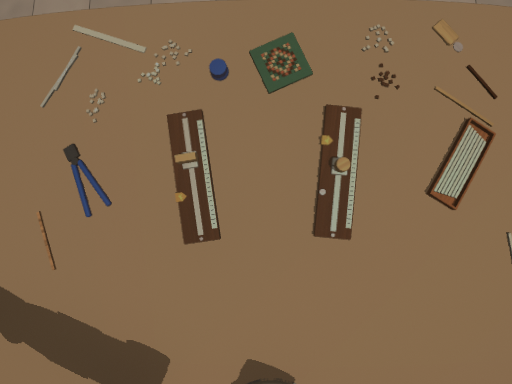

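View pics/scene0.png

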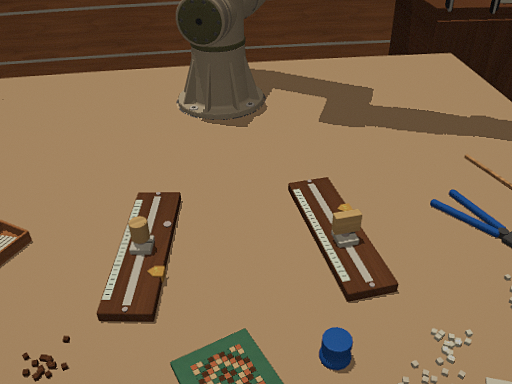

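The top view shows the round-knob gauge on the right: knob top at (343,164), its brass pointer at (326,140), screw head at (322,192), and track ends at (344,109) and (333,235). The bar stop is on the left gauge at (185,158). The scene view agrees. Next I'll turn these pixels into positions.

```bash
cat > h.py <<'E'
from workcell import env
import numpy as np, cv2
def ray(name,px,st=None):
    c=env.calibration(name);K=c["camera_matrix"];k=c["k1"]
    s=cv2.undistortPoints(np.array([[px]],float),K,np.array([k,0,0,0]))[0,0]
    d=np.array([*s,1.])
    if name=="wrist":
        w,x,y,z=st["orientation"]
        from scipy.spatial.transform import Rotation as R
        Rt=R.from_quat([x,y,z,w]).as_matrix();H=c["hand_eye"]
        return Rt@H[:3,3]+st["tcp_pos"],Rt@H[:3,:3]@d
    R=cv2.Rodrigues(c["rvec"])[0]
    return -R.T@c["tvec"],R.T@d
def onz(name,px,z,st=None):
    o,d=ray(name,px,st);return o+d*(z-o[2])/d[2]
def blobs(img,lo,hi,amin,roi):
    x0,y0,x1,y1=roi
    m=cv2.inRange(cv2.cvtColor(img[y0:y1,x0:x1],cv2.COLOR_RGB2HSV),lo,hi)
    n,_,s,c=cv2.connectedComponentsWithStats(m)
    return [(int(s[i,4]),(c[i]+[x0,y0]).round(1)) for i in range(1,n) if s[i,4]>=amin]
E
python3 - <<'E'
from h import *
im=env.read_camera("top")
print(im[164,343],im[140,326],im[130,322])
print("brass",blobs(im,(10,150,150),(30,255,255),8,(305,100,370,240)))
print("knob",blobs(im,(8,60,130),(30,200,255),8,(330,150,356,180)))
a=onz("top",(344,109),.02);b=onz("top",(333,235),.02)
print("ends",a,b,"mid",(a+b)/2,"yaw",np.arctan2(*(a-b)[1::-1]))
print("ptr",onz("top",(326,140),.018),"knob",onz("top",(343,164),.072))
print("bar",onz("top",(185,158),.072))
v=im[90:250,300:380];cv2.imwrite("pics/c1.png",cv2.resize(v[:,:,::-1],None,fx=3.7,fy=3.7,interpolation=cv2.INTER_CUBIC))
E
```

```text
[148 116  74] [156 150  77] [73 57 40]
brass []
knob [(140, array([343.2, 163.6]))]
ends [ 0.70671861 -0.16712898  0.02      ] [ 0.43331748 -0.1365223   0.02      ] mid [ 0.57001805 -0.15182564  0.02      ] yaw -0.11148371964342314
ptr [ 0.63861482 -0.12593153  0.018     ] knob [ 0.57937842 -0.1514735   0.072     ]
bar [0.59606304 0.17026145 0.072     ]
```

View pics/c1.png

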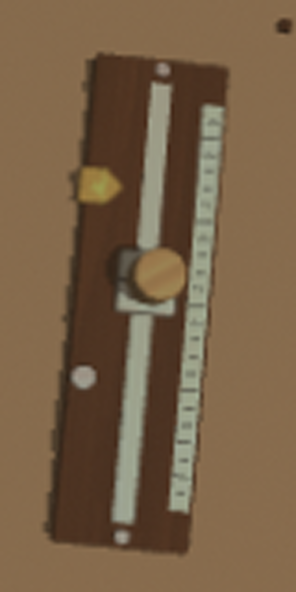

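The crop confirms it. The knob is at track coordinate about +9 mm and the pointer at about +65 mm, so the stop must move about 56 mm outward. I'll travel at height, with the jaw axis turned onto the track.

```bash
cat > plan.py <<'E'
import sys
from h import *
from scipy.spatial.transform import Rotation as R
def plan(goal,n,yaw=-.1115,show=True):
    st=env.get_state();w,x,y,z=st["orientation"];r=R.from_quat([x,y,z,w])
    Rg=R.from_matrix(np.array([[np.cos(yaw),np.sin(yaw),0],[np.sin(yaw),-np.cos(yaw),0],[0,0,-1]]))
    print(st["clock"],st["tcp_pos"].round(4),st["finger_gap"])
    rv=(r.inv()*Rg).as_rotvec();d=(np.array(goal)-st["tcp_pos"])/n
    print("turn/row",np.degrees(rv/n).round(2))
    for i in range(n): print((r*R.from_rotvec(rv*i/n)).inv().apply(d).round(4))
if __name__=="__main__":
    a=list(map(float,sys.argv[1:]));plan(a[:3],int(a[3]))
E
python3 plan.py .579 -.1515 .2 15
```

```text
0.15 [0.1415 0.557  0.2416] 0.08537240644288376
turn/row [0.   0.   5.48]
[-0.0386  0.0399  0.0028]
[-0.0346  0.0434  0.0028]
[-0.0303  0.0465  0.0028]
[-0.0257  0.0492  0.0028]
[-0.0209  0.0514  0.0028]
[-0.0159  0.0532  0.0028]
[-0.0108  0.0545  0.0028]
[-0.0055  0.0552  0.0028]
[-0.0002  0.0555  0.0028]
[0.0051 0.0553 0.0028]
[0.0103 0.0545 0.0028]
[0.0155 0.0533 0.0028]
[0.0205 0.0516 0.0028]
[0.0253 0.0494 0.0028]
[0.0299 0.0468 0.0028]
```

>>> {"api": "carry_out", "payload": {"moves": [1,-0.039,0.04,0.002,0,0,5.5,1,-0.035,0.043,0.002,0,0,5.5,1,-0.03,0.046,0.002,0,0,5.5,1,-0.026,0.049,0.002,0,0,5.5,1,-0.021,0.051,0.002,0,0,5.5]}}

```text
clock: 0.78
tcp_pos: [0.2864, 0.3164, 0.2294]
orientation: [0.001, 0.914, 0.405, -0.001]
wrist_force: [0.7, -0.5, 1.2]
finger_gap: 0.0852
```

>>> {"api": "carry_out", "payload": {"moves": [1,-0.016,0.053,0.002,0,0,5.5,1,-0.011,0.054,0.002,0,0,5.5,1,-0.005,0.055,0.002,0,0,5.5,1,0,0.055,0.002,0,0,5.5,1,0.005,0.055,0.002,0,0,5.5]}}

```text
clock: 1.4
tcp_pos: [0.4306, 0.071, 0.2195]
orientation: [0.001, 0.986, 0.169, 0.001]
wrist_force: [1.5, 0.3, 0.4]
finger_gap: 0.085
```

```bash
python3 plan.py .579 -.1515 .2 10
```

```text
1.4 [0.4306 0.071  0.2195] 0.08500654767714101
turn/row [ 0.01 -0.01  2.58]
[0.0066 0.0259 0.002 ]
[0.0078 0.0256 0.002 ]
[0.0089 0.0252 0.002 ]
[0.01   0.0248 0.002 ]
[0.0111 0.0243 0.002 ]
[0.0122 0.0238 0.002 ]
[0.0133 0.0232 0.002 ]
[0.0143 0.0226 0.002 ]
[0.0153 0.0219 0.002 ]
[0.0163 0.0212 0.002 ]
```

>>> {"api": "carry_out", "payload": {"moves": [1,0.014,0.052,0.004,0,0,5.2,1,0.018,0.05,0.004,0,0,5.2,1,0.023,0.048,0.004,0,0,5.2,1,0.027,0.046,0.004,0,0,5.2,1,0.032,0.043,0.004,0,0,5.2]}}

```text
clock: 2.02
tcp_pos: [0.5837, -0.159, 0.1988]
orientation: [0.0, 0.998, -0.066, 0.001]
wrist_force: [1.1, 0.8, -0.1]
finger_gap: 0.0852
```

>>> {"api": "carry_out", "payload": {"moves": [1,0,0,0,0,0,0,1,0,0,0,0,0,0,1,0,0,0,0,0,0,1,0,0,0,0,0,0,1,0,0,0,0,0,0]}}

```text
clock: 2.65
tcp_pos: [0.5829, -0.1589, 0.1971]
orientation: [-0.001, 0.998, -0.066, -0.001]
wrist_force: [0.7, 0.4, 0.0]
finger_gap: 0.0855
```

```bash
python3 plan.py .579 -.1515 .2 5; python3 -c "
from h import *
cv2.imwrite('pics/w1.png',env.read_camera('wrist')[:,:,::-1])"
```

```text
2.65 [ 0.5829 -0.1589  0.1971] 0.08548186461587474
turn/row [-0.01  0.02 -0.24]
[-0.001  -0.0014 -0.0006]
[-0.001  -0.0014 -0.0006]
[-0.001  -0.0014 -0.0006]
[-0.001  -0.0014 -0.0006]
[-0.0009 -0.0014 -0.0006]
```

View pics/w1.png

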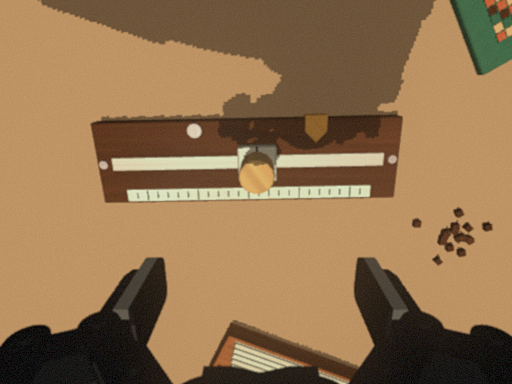

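The wrist view shows the knob top at (256,180), the pointer at (316,127), the screw at (194,131), and track ends at (103,165) and (392,159).

```bash
python3 - <<'E'
from h import *
st=env.get_state();f=lambda p,z:onz("wrist",p,z,st)[:2]
a=f((392,159.5),.02);b=f((103.5,165),.02);p=f((316,127),.018);k=f((256.5,180),.072)
u=(a-b)/np.linalg.norm(a-b);m=(a+b)/2;n=np.array([-u[1],u[0]])
print("mid",m,"yaw",np.arctan2(u[1],u[0]),len)
for q in (p,k): print(q,(q-m)@u,(q-m)@n)
print("shift",(p-k)@u)
E
python3 plan.py .579 -.1515 .054 5
```

```text
mid [ 0.57142939 -0.15026425] yaw -0.11248868718184904 <built-in function len>
[ 0.63937956 -0.12584266] 0.06477935242776718 0.03189475365816571
[ 0.58047395 -0.15321805] 0.009318964869545832 -0.0019198746165621416
shift 0.05546038755822135
2.7 [ 0.5829 -0.159   0.1972] 0.08538909738218026
turn/row [-0.01  0.02 -0.24]
[-0.0009 -0.0013  0.0286]
[-0.0009 -0.0014  0.0286]
[-0.0009 -0.0014  0.0286]
[-0.0009 -0.0014  0.0286]
[-0.0009 -0.0014  0.0286]
```

Both views agree: the shift is about 55.5 mm. Now I'll descend and close gently.

>>> {"api": "carry_out", "payload": {"moves": [1,-0.001,-0.0013,0.029,0,0,-0.2,1,-0.001,-0.0013,0.029,0,0,-0.2,1,0,-0.0013,0.029,0,0,-0.2,1,0,-0.0013,0.029,0,0,-0.2,1,0,-0.0013,0.024,0,0,-0.2], "squeeze": 25}}

```text
clock: 3.32
tcp_pos: [0.5847, -0.1514, 0.0583]
orientation: [0.001, 0.998, -0.056, 0.004]
wrist_force: [0.3, 0.3, 0.3]
finger_gap: 0.0856
```

>>> {"api": "carry_out", "payload": {"moves": [-1,0,0,0,0,0,0,-1,0,0,0,0,0,0,-1,0,0,0,0,0,0,-1,0,0,0,0,0,0,-1,0,0,0,0,0,0]}}

```text
clock: 3.95
tcp_pos: [0.584, -0.1506, 0.0593]
orientation: [0.001, 0.998, -0.056, 0.003]
wrist_force: [1.1, -0.3, -5.7]
finger_gap: 0.0289
```

```bash
python3 plan.py .6357 -.158 .056 5; python3 -c "
from h import *
print(env.get_state()['wrist_force'])
cv2.imwrite('pics/w2.png',env.read_camera('wrist')[:,:,::-1])"
```

```text
3.95 [ 0.584  -0.1506  0.0593] 0.028928400444920316
turn/row [ 0.02 -0.08  0.01]
[0.0104 0.0003 0.0007]
[0.0104 0.0003 0.0007]
[0.0104 0.0003 0.0007]
[0.0104 0.0003 0.0007]
[0.0104 0.0003 0.0007]
[ 1.09597144 -0.31193202 -5.66335291]
```

View pics/w2.png

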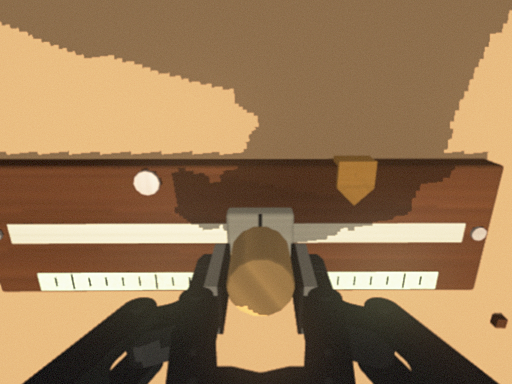

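The knob is held (gap 28.9 mm) between the pads. The carriage's index mark is at (260,220) and the pointer's centre line is at (356,180). I'll recompute the shift from here.

Run:
```python
from h import *
st=env.get_state();f=lambda p,z:onz("wrist",p,z,st)[:2]
u=np.array([np.cos(-.112),np.sin(-.112)])
p=f((356,180),.0195);m=f((260.5,220),.03);print(p,m,"shift",(p-m)@u,"via tcp",(p-st["tcp_pos"][:2])@u)
```

```text
[ 0.63916852 -0.12519568] [ 0.58567646 -0.13812276] shift 0.05171210265659218 via tcp 0.05197004478258633
```

The knob moved about 4 mm when gripped, so 52 mm remain.

>>> {"api": "carry_out", "payload": {"moves": [-1,0.0105,0,0,0,0,0,-1,0.0105,0,0,0,0,0,-1,0.0105,0,0,0,0,0,-1,0.0105,0,0,0,0,0,-1,0.0105,0,0,0,0,0]}}

```text
clock: 4.62
tcp_pos: [0.6379, -0.1567, 0.0592]
orientation: [0.001, 0.998, -0.056, 0.002]
wrist_force: [-3.9, -0.8, -1.1]
finger_gap: 0.0291
```

>>> {"api": "carry_out", "payload": {"moves": [-1,0,0,0,0,0,0,-1,0,0,0,0,0,0,-1,0,0,0,0,0,0,-1,0,0,0,0,0,0,-1,0,0,0,0,0,0]}}

```text
clock: 5.25
tcp_pos: [0.6397, -0.1569, 0.0592]
orientation: [0.001, 0.998, -0.056, 0.003]
wrist_force: [-1.2, 0.8, -3.3]
finger_gap: 0.029
```

Run:
```python
from h import *
st=env.get_state();u=np.array([np.cos(-.112),np.sin(-.112)])
print((np.array([.6392,-.1255])-st["tcp_pos"][:2])@u,st["wrist_force"],st["finger_gap"])
cv2.imwrite('pics/w3.png',env.read_camera('wrist')[:,:,::-1])
```

```text
-0.003991115952956122 [-1.23328858  0.8126471  -3.26754419] 0.02904556281969126
```

View pics/w3.png

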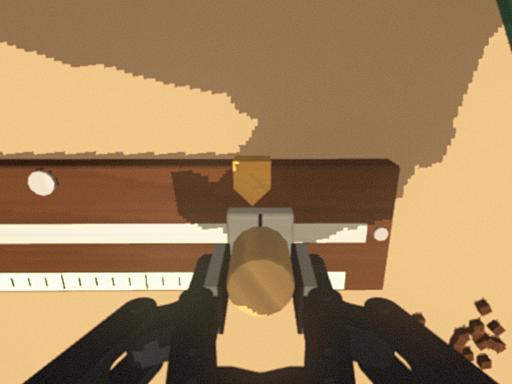

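The pointer's tip is at column 252 and the carriage mark at 260, so the stop is 4 mm past. The TCP calculation agrees. I'll go back 4 mm.

>>> {"api": "carry_out", "payload": {"moves": [-1,-0.004,0,0,0,0,0,-1,0,0,0,0,0,0,-1,0,0,0,0,0,0,-1,0,0,0,0,0,0,-1,0,0,0,0,0,0]}}

```text
clock: 5.92
tcp_pos: [0.636, -0.1565, 0.0592]
orientation: [0.001, 0.998, -0.056, 0.004]
wrist_force: [0.9, -0.3, -2.7]
finger_gap: 0.0289
```

Run:
```python
from h import *
st=env.get_state();u=np.array([np.cos(-.112),np.sin(-.112)])
print((np.array([.6392,-.1255])-st["tcp_pos"][:2])@u,st["wrist_force"],st["finger_gap"])
```

```text
-0.00029512493486152534 [ 0.86012737 -0.25598282 -2.69685681] 0.028934701457404875
```

Now I'll open the jaws and lift away.

>>> {"api": "carry_out", "payload": {"moves": [1,0,0,0,0,0,0,1,0,0,0,0,0,0,1,0,0,0,0,0,0,1,0,0,0,0,0,0,1,0,0,0,0,0,0]}}

```text
clock: 6.55
tcp_pos: [0.6372, -0.157, 0.0613]
orientation: [0.001, 0.998, -0.056, 0.005]
wrist_force: [0.1, 0.1, -0.9]
finger_gap: 0.0853
```

>>> {"api": "carry_out", "payload": {"moves": [1,0,0,-0.03,0,0,0,1,0,0,-0.03,0,0,0,1,0,0,-0.03,0,0,0,1,0,0,-0.03,0,0,0,1,0,0,-0.02,0,0,0]}}

```text
clock: 7.18
tcp_pos: [0.6341, -0.156, 0.2027]
orientation: [0.001, 0.998, -0.056, 0.003]
wrist_force: [-0.2, -0.6, 0.0]
finger_gap: 0.0856
```

>>> {"api": "carry_out", "payload": {"moves": [1,0,0,0,0,0,0,1,0,0,0,0,0,0,1,0,0,0,0,0,0,1,0,0,0,0,0,0,1,0,0,0,0,0,0]}}

```text
clock: 7.8
tcp_pos: [0.6335, -0.1557, 0.2006]
orientation: [0.0, 0.998, -0.056, 0.002]
wrist_force: [0.2, 0.5, -0.2]
finger_gap: 0.0855
```

```bash
python3 -c "
from h import *
print(env.get_state()['tcp_pos'],env.get_state()['finger_gap'])
cv2.imwrite('pics/w4.png',env.read_camera('wrist')[:,:,::-1])
cv2.imwrite('pics/t4.png',env.read_camera('top')[:,:,::-1])"
```

```text
[ 0.63350415 -0.15571455  0.20057388] 0.08547777324833931
```

View pics/w4.png

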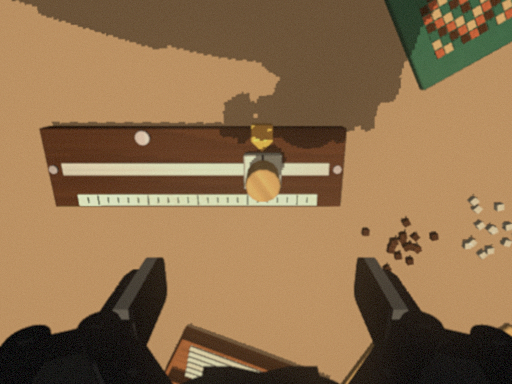

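View pics/t4.png

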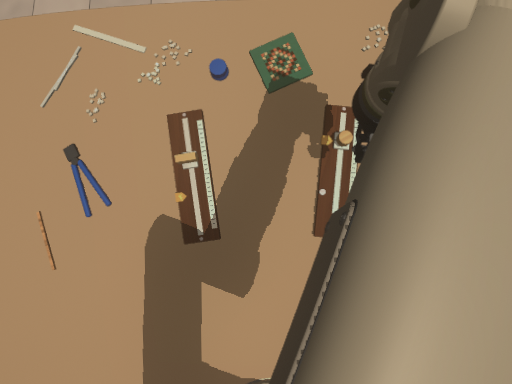

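The wrist view shows the pointer tip at (262,150) and the knob top at (263,184), so they are level to within about 1 mm. In the top view the bar stop is still at (185,158), and the gripper is clear of everything.

```bash
python3 -c "
from workcell import env
print(env.hand_in())"
```

```text
the job is handed in; nothing more can be done
None
```

I slid the round-knob stop (right-hand gauge) to its brass pointer, let go, lifted clear and handed the job in at about 8 s of the 29 s allowed.

- **Move:** Gripping the knob nudged it about 4 mm towards the pointer. I then slid it another 52 mm, ended 4 mm past the pointer, and moved it back.
- **Knob position:** Before release, the gripper position put the knob about 0.3 mm from level. After release, the wrist picture showed the knob and pointer about one pixel apart, roughly 1 mm, against the 10 mm allowed.
- **Other gauge:** In the top view the bar-shaped stop is at the same pixel as at the start.
- **Robot:** The gripper is open, about 0.2 m above the table, and the last wrist force readings were near zero.

No check failed or disagreed. The hand-in reports no verdict.

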